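# Scoop the round biscuits out of the catch tray into the white tub

### The arm

A 7-joint arm with a two-finger parallel gripper is mounted at the origin on a cart in front of the work surface, level with it; the furniture and walls round the work are solid. World frame = base frame: x ahead of the robot, y to its left, z up, the work surface at z = 0. Lengths are in m, angles in rad, forces in N, time in s.
With the tool pointing down it reaches from about 0.35 to 0.9 m from the base axis. Payload 8.1 kg.
Tool frame: the origin (TCP) lies midway between the tips of the shut fingers; the grasp point (between the pads) lies 19 mm behind it; z points along the fingers, y is the line along which they close (so a half turn about z gives the same grasp; the last joint's range is limited). The gripper opens to 92 mm and grips with 3 to 60 N. Pads are 19 mm wide; open, the fingers measure 130 mm over their backs; the gripper's body (75 mm by 190 mm) begins 47 mm behind the grasp point.
Start: joints at [1.072, 0.434, 0.025, 1.573, -0.012, 1.134, -0.075], TCP at [0.241, -0.577, 0.227] pointing down, gripper open.
Joint ranges: [-2.62, 2.62], [-0.44, 2.09], [-1.27, 1.32], [0.08, 2.57], [-1.32, 4.46], [0.12, 2], [-2.74, 2.74]. Speed limits (rad/s): [2.22, 2.22, 3.01, 3.01, 3.14, 3.14, 3.14].

### API

Orientations are given as a rotation vector (axis times angle).
In Python, from cell import observe, cams, job gives the robot as it stands. The module is installed in compiled form; this text tells all that it offers.
- The arm moves only by the tool step_arm, never from a script. Its argument "steps" is a list of rows, each a list of 6 numbers: the shift along the world's x, y, z in mm, then the turn, a rotation vector about the world's x, y, z in rad. In form: [[dx, dy, dz, rx, ry, rz], ...]. A call has 1 to 20 rows; each row shifts and turns the commanded pose from where the row before left it; what a row does not reach is not made up. A row lasts 1/12 s, in which the tool goes at most 41.7 mm and 7.16 degrees, less where a joint would pass 70% of its speed; a pose out of reach is approached as far as the arm can. A call with a gripper value outside its range is refused whole. "gripper" is the opening, from 0 (shut) to 1 (fully open), set as the call begins (left out, the last holds). The fingers move at their own pace and stop on an object; "force" is the grip in N (left out, the last holds). Time passes only in rows, so rows that do not move let the fingers close. It gives the time, the measured TCP pose, the force, the opening and the grip force at its end, in the units of the state.
- observe(): the state, without advancing time (a new reading comes with each control period).
- cams.get_image(name): name is "side" or "top"; returns the picture (480x640x3 uint8, red, green, blue); there is no depth.
- cams.get_calibration(name): a dict with "fov_y" (degrees; the focal length in pixels is half the picture's height over the tangent of half this angle, whatever the lens; pixels are square), "cx", "cy" (the principal point, pixels), "world_to_cam" (4x4, takes a point from world to camera coordinates). Camera axes: x right, y up, looking along -z (the intrinsics and any distortion apply to the point x, -y, -z); pixel columns grow to the right and rows downward; lengths in m; the calibration is good to about 2 mm. A picture is of the moment at which its call begins. get_calibration takes no time and is no camera call.
- job.sign_off(): hands the job in; it is judged then, once.
The state is a dict: "clock": time; "joints": joint angles; "dq": joint speeds; "joint_efforts": joint torques, N m; "position": TCP position; "ee_rot": TCP orientation; "force": force on the tool from outside, world axes, zero at the start; "ft_torque": the same for the moment, N m; "width": opening from 0.0 (shut) to 1.0 (fully open); "gripper_force": force on a finger pad.
Only numpy, scipy, OpenCV 4.12 (cv2) and the standard library are available. Lean on these libraries where they do the work, as an engineer would, in place of code of your own. Each camera call takes 0.05 s, during which the arm holds its last target. There are 200 camera calls.

### The job

Take the steel scoop that fits between the walls of the catch tray (the other one is too wide; leave it where it lies), scoop up the four round biscuits from the tray and tip them all into the white tub, without touching the biscuits with the hand. Keep the tub standing about where it is. Then lay the scoop down flat, right way up, on the table, anywhere outside the tray and the tub.

Things in the scene. Friction and masses are not known exactly. Their poses are not given: they have to be found in the camera images.
- scoop: the fitting scoop, loose, 0.22 kg: steel pan 115 mm long, 116 wide, 38 deep (2 mm sheet, smooth; side walls 22 mm high from 40 to 15 mm behind the lip, then none), open at the lip; wooden bar handle 90 x 20 x 22 mm behind. Origin: under the pan floor's centre; +x to the lip (58 mm ahead), z up; handle middle 125 mm behind, 48 mm up
- wide_scoop: look-alike, too wide, leave alone; either may lie left or right: steel pan 115 mm long, 152 wide, 38 deep (2 mm sheet, smooth; side walls 22 mm high from 40 to 15 mm behind the lip, then none), open at the lip; wooden bar handle 90 x 20 x 22 mm behind. Origin: under the pan floor's centre; +x to the lip (58 mm ahead), z up; handle middle 125 mm behind, 48 mm up
- catch_tray: aluminium tray, fixed on the table at the robot's right. Inside 130 mm wide (y) and 175 mm long (x), floor 4 mm thick, walls 4 mm thick: side walls 48 mm high, back wall at +x 60 mm high; the front (-x) is open, no sill. Origin: centre of its underside; z up.
- tray_floor (a point): centre of the tray's inner floor (its upper face, 4 mm over the tray's origin); the axes are the tray's: x to the back wall (87.5 mm ahead), y across.
- tub: white rectangular food tub with sloping walls, open on top, loose, 0.5 kg, standing on the table: 163 mm (x) by 238 mm (y) at the rim, 74 mm high; floor inside about 125 by 180 mm. Origin: centre of its underside; z up.
- biscuit_a_mid (a point): centre of one of the four round pale-brown sandwich biscuits with a dark red filling: 50 mm across, 32 mm high, domed above and below (flat spot 26 mm across), 25 g, lying flat on the tray floor at the start.
- biscuit_b_mid (a point): centre of one of the four round pale-brown sandwich biscuits with a dark red filling: 50 mm across, 32 mm high, domed above and below (flat spot 26 mm across), 25 g, lying flat on the tray floor at the start.
- biscuit_c_mid (a point): centre of one of the four round pale-brown sandwich biscuits with a dark red filling: 50 mm across, 32 mm high, domed above and below (flat spot 26 mm across), 25 g, lying flat on the tray floor at the start.
- biscuit_d_mid (a point): centre of one of the four round pale-brown sandwich biscuits with a dark red filling: 50 mm across, 32 mm high, domed above and below (flat spot 26 mm across), 25 g, lying flat on the tray floor at the start.
Not all that is in view belongs to the job. Leave any purple look-alike of the part that bears biscuit_c_mid alone.

How it is judged:
By the outcome, as a careful person would: the job done as asked, in the order asked, and still so for the second after the job is handed in, with the robot touching nothing.
It also fails if it takes over 72 s, if anything falls off the work surface, if the arm or the gripper's body presses on something with over 40 N, if the wrist force passes 120 N, or if a joint passes its speed limit or range.

## Working session

There is one attempt and no reset: what is moved stays moved. The work goes in short steps, Python scripts to look and compute and a tool call to move; the robot and the scene stay as the last step left them, time stands still between calls to the robot, and variables do not carry over. Pictures are saved under pics/ and viewed, at most 10 in all, crops included, and the job is handed in when it is done.

Besides the shell and the picture viewer there is one more tool, called after "Request:" in YAML: its name, and indented under it one key for each argument. step_arm: Moves the arm, as the interface text tells. Its arguments: {"type":"object","properties":{"steps":{"type":"array","items":{"type":"array","items":{"type":"number"}}},"gripper":{"type":"number"},"force":{"type":"number"}},"required":["steps"]}

```bash
mkdir -p pics; cat > h.py <<'E'
import numpy as np, cv2
from cell import observe, cams, job
def snap(n,f):
    im=cams.get_image(n); cv2.imwrite(f,im[:,:,::-1]); return im
def K(n):
    c=cams.get_calibration(n); f=240/np.tan(np.radians(c['fov_y'])/2); return c,f,np.array(c['world_to_cam'])
def ray(n,u,v):
    c,f,W=K(n); d=np.array([(u-c['cx'])/f,-(v-c['cy'])/f,-1.]); R=W[:3,:3]; return -R.T@W[:3,3], R.T@d
def plane(n,u,v,z):
    o,d=ray(n,u,v); return o+d*(z-o[2])/d[2]
def proj(n,p):
    c,f,W=K(n); q=W[:3,:3]@np.array(p)+W[:3,3]; return np.array([c['cx']+f*q[0]/-q[2], c['cy']-f*q[1]/-q[2]])
def tri(a,b):
    (o1,d1),(o2,d2)=ray('top',*a),ray('side',*b)
    s=np.linalg.lstsq(np.c_[d1,-d2],o2-o1,rcond=None)[0]
    p,q=o1+s[0]*d1,o2+s[1]*d2; return (p+q)/2, np.linalg.norm(p-q)
E
python3 - <<'E'
from h import *
snap('top','pics/t0.png');snap('side','pics/s0.png')
for n in('top','side'): print(cams.get_calibration(n))
print(observe())
E
```

```text
{'fov_y': 50.022988075883774, 'cx': 318.35173785714153, 'cy': 233.17140839008428, 'world_to_cam': array([[ 0.01382899, -0.99978485, -0.01546025, -0.04731844],
       [ 0.98661277,  0.01113087,  0.16270015, -0.55307027],
       [-0.16249306, -0.01750326,  0.98655443, -1.16913477],
       [ 0.        ,  0.        ,  0.        ,  1.        ]])}
{'fov_y': 44.00129607461044, 'cx': 320.1123741810098, 'cy': 240.4968277809973, 'world_to_cam': array([[-0.95773559, -0.28762111, -0.00407889,  0.48720028],
       [ 0.19001739, -0.64324814,  0.74170427, -0.19672828],
       [-0.21595354,  0.70958152,  0.67071465, -1.43915051],
       [ 0.        ,  0.        ,  0.        ,  1.        ]])}
{'clock': 0.1, 'joints': array([ 1.07239213,  0.43512577,  0.02497978,  1.57398401, -0.01163288,
        1.13398431, -0.07509248]), 'dq': array([ 1.80861653e-03, -1.95093575e-03,  1.71926752e-03, -2.92155271e-03,
        4.77036281e-04, -5.36770989e-04,  9.31280372e-06]), 'joint_efforts': array([ 2.36906177e-03, -6.69125605e+01,  9.87588577e-01, -3.15146363e+01,
       -6.05585310e-02,  3.73881951e-02,  1.23304344e-04]), 'position': array([ 0.24075786, -0.57628869,  0.22604916]), 'ee_rot': array([-3.07901570e+00, -6.17295290e-01,  5.66188811e-04]), 'force': array([-0.17533319,  0.65255513,  0.12413956]), 'ft_torque': array([-0.01013424, -0.02480496, -0.0324743 ]), 'gripper_force': 0.0, 'width': 0.9988706078300204}
```

View pics/t0.png

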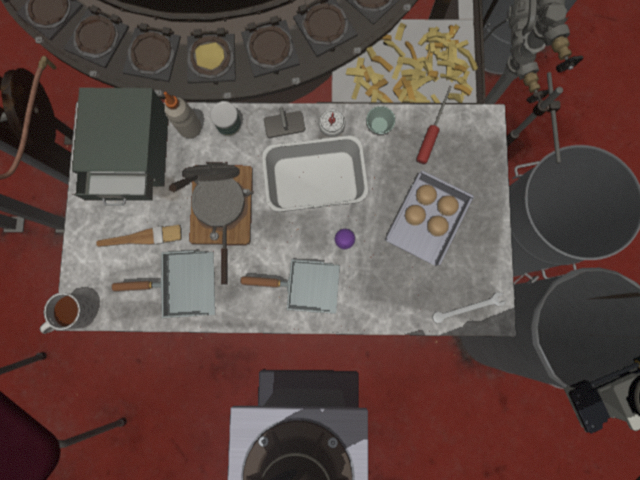

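View pics/s0.png

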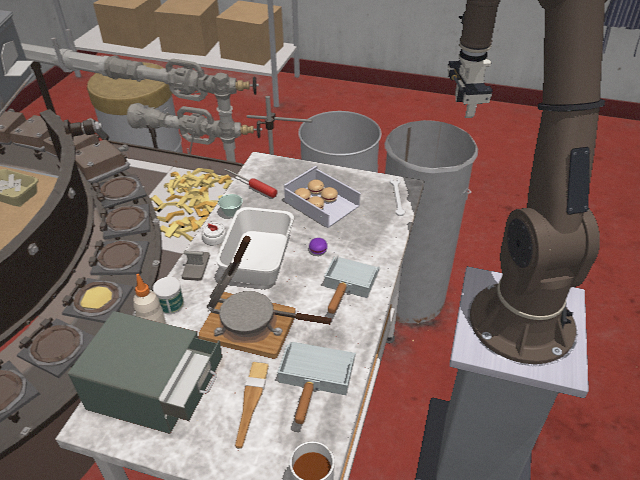

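Top: the narrow scoop has its pan at about (314,285), its handle at (262,282) and its lip to the right (−y). The wide scoop is at (188,283), the tray at (430,218) and the tub at (316,174). The purple ball at (345,238) is the decoy. Side: the tray is at (322,195), the tub at (258,245) and the fitting scoop at (350,280). Next I'll zoom in for corner pixels.

```bash
python3 - <<'E'
import cv2,numpy as np
t=cv2.imread('pics/t0.png');s=cv2.imread('pics/s0.png')
def c(im,x,y,w,h): return cv2.resize(im[y:y+h,x:x+w],(400,300),interpolation=cv2.INTER_CUBIC)
o=np.vstack([np.hstack([c(t,370,165,133,100),c(t,235,240,120,90)]),np.hstack([c(s,270,155,107,80),c(s,310,240,107,80)])])
cv2.imwrite('pics/z0.png',o)
E
```

```text
(no output)
```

View pics/z0.png

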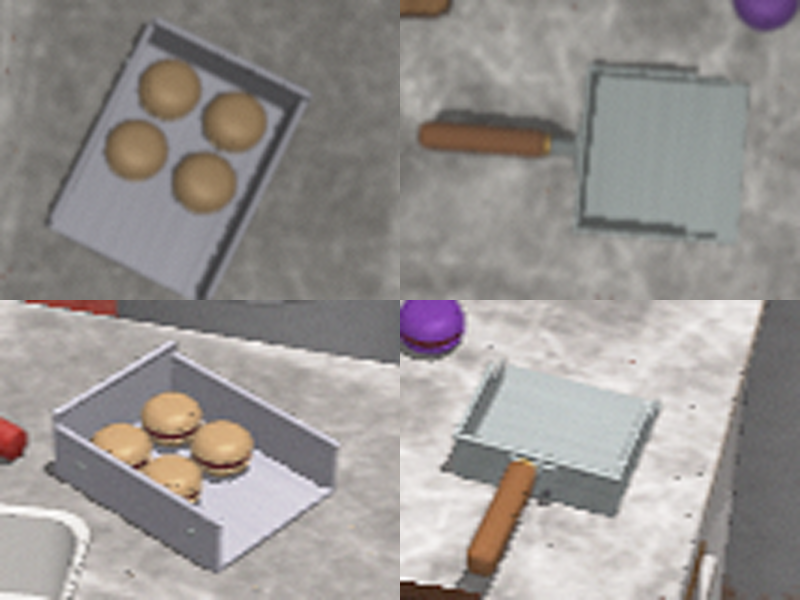

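Zoom: top-left shows the tray, with its open end at the lower left (towards the robot) and corners at (50,222), (205,298), (308,97), (150,22). Top-right shows the scoop's handle from (420,133) to (548,145) and its lip at (748,85)–(735,240). The bottom row shows the same things from the side.

```bash
cat > m.py <<'E'
from h import *
T=cv2.imread('pics/t0.png');S=cv2.imread('pics/s0.png')
zt=lambda u,v:(370+u/400*133,165+v/3)      # tray top
zs=lambda u,v:(235+(u-400)*.3,240+v*.3)     # scoop top
yt=lambda u,v:(270+u/400*107,155+(v-300)*80/300)
ys=lambda u,v:(310+(u-400)/400*107,240+(v-300)*80/300)
def pr(n,r): print(n,np.round(r[0]*1000,1),'err',round(r[1]*1000,1))
def hand(im,x,y,w,h):
    hs=cv2.cvtColor(im[y:y+h,x:x+w],cv2.COLOR_BGR2HSV); m=((hs[...,0]<14)&(hs[...,1]>105)&(hs[...,2]>50)).astype(np.uint8)
    n,l,st,ce=cv2.connectedComponentsWithStats(m); i=1+np.argmax(st[1:,4]); p=np.argwhere(l==i)[:,::-1]+[x,y]
    c=p.mean(0); d=np.linalg.svd(p-c,full_matrices=False)[2][0]; t=(p-c)@d; return c,c+d*t.min(),c+d*t.max(),st[i]
a=hand(T,236,265,50,30); b=hand(S,325,275,25,40)
print(a,b)
pr('handle c',tri(a[0],b[0]))
for i in(1,2):
  for j in(1,2): pr((i,j),tri(a[i],b[j]))
pr('lip+x',tri(zs(748,85),ys(500+5,362))) 
for q in [(748,85),(735,240)]: print('lip z=2',np.round(plane('top',*zs(*q),.002)*1e3,1))
for q in [(590,65),(578,227)]: print('back top z=38',np.round(plane('top',*zs(*q),.038)*1e3,1))
pr('back+x top',tri(zs(592,65),ys(460,436))); pr('back-x top',tri(zs(580,226),ys(624,478)))
pr('trayBL top',tri(zt(150,22),yt(55,413)));pr('trayBR top',tri(zt(307,97),yt(173,347)))
pr('trayFL top',tri(zt(50,222),yt(219,528)));pr('trayFR',tri(zt(203,298),yt(337,447)))
# biscuits
def bis(im,x,y,w,h):
    hs=cv2.cvtColor(im[y:y+h,x:x+w],cv2.COLOR_BGR2HSV); m=((hs[...,0]<22)&(hs[...,1]>70)&(hs[...,2]>70)).astype(np.uint8)
    m=cv2.erode(m,np.ones((3,3)));n,l,st,ce=cv2.connectedComponentsWithStats(m); return [(ce[i]+[x,y],st[i,4]) for i in range(1,n) if st[i,4]>40]
B=bis(T,395,175,80,70)
for c,k in B: print('bisc',k,np.round(plane('top',*c,.020)*1e3,1))
# tub
hs=cv2.cvtColor(T,cv2.COLOR_BGR2HSV)
for q in [(263,150),(363,137),(368,199),(270,211)]: print('tub rim',np.round(plane('top',*q,.074)*1e3,1))
E
python3 m.py
```

```text
(array([258.67826087, 281.25217391]), array([240.93345197, 279.83080785]), array([276.94271511, 282.71516377]), array([  5,  12,  37,   9, 230], dtype=int32)) (array([336.38888889, 297.71794872]), array([342.86881338, 283.87478327]), array([329.57707826, 312.27012778]), array([  3,   8,  18,  30, 234], dtype=int32))
handle c [438.4  96.3  50.5] err 0.4
(1, 1) [426.3 122.8 131. ] err 18.0
(1, 2) [442.4 139.   43. ] err 1.8
(2, 1) [434.6  53.2  56.6] err 0.8
(2, 2) [452.6  65.  -44.1] err 22.2
lip+x [483.6 -91.3   3.3] err 3.4
lip z=2 [482.  -91.6   2. ]
lip z=2 [370.8 -83.1   2. ]
back top z=38 [491.2  21.   38. ]
back top z=38 [377.8  26.8  38. ]
back+x top [489.3  19.4  34.8] err 4.5
back-x top [375.1  25.2  33.9] err 7.0
trayBL top [ 699.8 -278.4   63.5] err 1.7
trayBR top [ 641.5 -401.6   55. ] err 0.2
trayFL top [ 542.7 -200.8   45.2] err 2.5
trayFR [ 482.4 -318.2   48.3] err 1.0
bisc 223 [ 656.5 -300.2   20. ]
bisc 234 [ 630.2 -352.    20. ]
bisc 224 [ 605.9 -272.7   20. ]
bisc 229 [ 579.8 -326.2   20. ]
tub rim [747.1  93.1  74. ]
tub rim [ 781.3 -143.6   74. ]
tub rim [ 630.6 -155.2   74. ]
tub rim [599.8  72.2  74. ]
```

Request:
step_arm:
  steps:
    - [10.9,36,-3,0,0,0.0614]
    - [10.9,36,-3,0,0,0.0614]
    - [10.9,36,-3,0,0,0.0614]
    - [10.9,36,-3,0,0,0.0614]
    - [10.9,36,-3,0,0,0.0614]
    - [10.9,36,-3,0,0,0.0614]
    - [10.9,36,-3,0,0,0.0614]
    - [10.9,36,-3,0,0,0.0614]
    - [10.9,36,-3,0,0,0.0614]
    - [10.9,36,-3,0,0,0.0614]
    - [10.9,36,-3,0,0,0.0614]
    - [10.9,36,-3,0,0,0.0614]
    - [10.9,36,-3,0,0,0.0614]
    - [10.9,36,-3,0,0,0.0614]
    - [10.9,36,-3,0,0,0.0614]
    - [10.9,36,-3,0,0,0.0614]
    - [10.9,36,-3,0,0,0.0614]
    - [10.9,36,-3,0,0,0.0614]
    - [0,0,0,0,0,0]
    - [0,0,0,0,0,0]
  gripper: 1

```text
clock: 1.77
position: [0.4371, 0.0735, 0.1724]
ee_rot: [-2.292, -2.147, -0.0]
force: [-0.7, -1.8, 0.0]
width: 0.999
gripper_force: 0.0
```

Request:
step_arm:
  steps:
    - [0,-2,-22,0,0,0]
    - [0,0,-22,0,0,0]
    - [0,0,-22,0,0,0]
    - [0,0,-20,0,0,0]
    - [0,0,-20,0,0,0]
    - [0,0,-15,0,0,0]
    - [0,0,-12,0,0,0]
    - [0,0,-8,0,0,0]
    - [0,0,0,0,0,0]
    - [0,0,0,0,0,0]

```text
clock: 2.6
position: [0.437, 0.0686, 0.0318]
ee_rot: [-2.299, -2.141, 0.001]
force: [-0.3, -0.3, 0.2]
width: 0.999
gripper_force: 0.0
```

Request:
step_arm:
  steps:
    - [0,0,0,0,0,0]
    - [0,0,0,0,0,0]
    - [0,0,0,0,0,0]
    - [0,0,0,0,0,0]
    - [0,0,0,0,0,0]
    - [0,0,0,0,0,0]
    - [0,0,0,0,0,0]
    - [0,0,0,0,0,0]
    - [0,0,0,0,0,0]
    - [0,0,0,0,0,0]
  gripper: 0
  force: 60

```text
clock: 3.43
position: [0.4371, 0.0693, 0.0317]
ee_rot: [2.298, 2.142, -0.0]
force: [0.7, 0.2, 0.2]
width: 0.322
gripper_force: 0.0
```

Request:
step_arm:
  steps:
    - [0,0,0,0,0,0]
    - [0,0,0,0,0,0]
    - [0,0,0,0,0,0]
    - [0,0,0,0,0,0]
    - [0,0,0,0,0,0]

```text
clock: 3.85
position: [0.4371, 0.0693, 0.0317]
ee_rot: [2.298, 2.142, -0.0]
force: [1.0, 0.2, -0.4]
width: 0.208
gripper_force: 60.0
```

Request:
step_arm:
  steps:
    - [0,0,5,0,0,0]
    - [0,0,10,0,0,0]
    - [0,0,15,0,0,0]
    - [0,0,20,0,0,0]
    - [0,0,20,0,0,0]
    - [0,0,20,0,0,0]
    - [0,0,20,0,0,0]
    - [0,0,0,0,0,0]
    - [0,0,0,0,0,0]

```text
clock: 4.6
position: [0.4377, 0.0693, 0.1429]
ee_rot: [2.297, 2.141, 0.003]
force: [0.8, -0.5, -3.5]
width: 0.215
gripper_force: 60.0
```

Request:
step_arm:
  steps:
    - [-6.5,-20.9,0,0,0,0.0974]
    - [-6.5,-20.9,0,0,0,0.0974]
    - [-6.5,-20.9,0,0,0,0.0974]
    - [-6.5,-20.9,0,0,0,0.0974]
    - [-6.5,-20.9,0,0,0,0.0974]
    - [-6.5,-20.9,0,0,0,0.0974]
    - [-6.5,-20.9,0,0,0,0.0974]
    - [-6.5,-20.9,0,0,0,0.0974]
    - [-6.5,-20.9,-10,0,0,0.0974]
    - [-6.5,-20.9,-20,0,0,0.0974]
    - [-6.5,-20.9,-20,0,0,0.0974]
    - [-6.5,-20.9,-20,0,0,0.0974]
    - [0,0,-15,0,0,0]
    - [0,0,0,0,0,0]
    - [0,0,0,0,0,0]
    - [0,0,0,0,0,0]

```text
clock: 5.93
position: [0.3595, -0.1807, 0.0571]
ee_rot: [-0.733, -3.055, -0.001]
force: [0.7, -0.0, -2.1]
width: 0.213
gripper_force: 60.0
```

```bash
python3 - <<'E'
from h import *
t=snap('top','pics/t1.png')[:,:,::-1];s=snap('side','pics/s1.png')[:,:,::-1]
a=t[160:300,310:490];b=s[140:280,280:460]
cv2.imwrite('pics/z1.png',np.vstack([cv2.resize(i,(386,300),interpolation=cv2.INTER_CUBIC) for i in(a,b)]) if 0 else np.hstack([cv2.resize(i,(400,311),interpolation=cv2.INTER_CUBIC) for i in(a,b)]))
o=observe();print(o['position'],o['ee_rot'],o['force'],o['joints'])
E
```

```text
[ 0.35998693 -0.18096721  0.05754973] [ 7.32307393e-01  3.05359056e+00 -2.36255603e-04] [ 0.57847754  0.04166107 -4.11848948] [ 0.84829079  0.41262391 -0.63880249  2.23969754  0.43278636  0.60698193
  0.98858719]
```

View pics/z1.png

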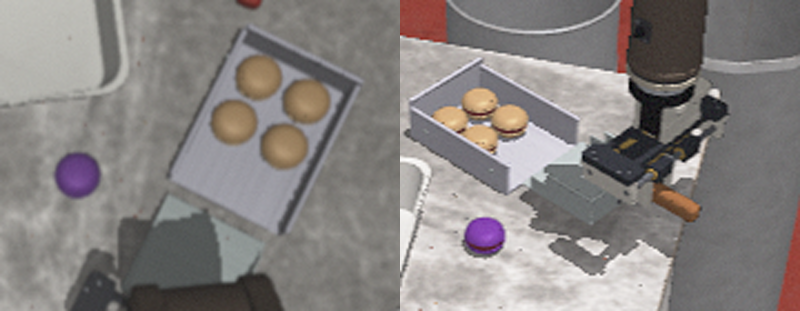

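The left half shows the pan lip corners at about (165,195) and (268,238), just in front of the tray mouth, with the tray corners at (172,180) and (283,232). The scoop is in line with the tray.

```bash
python3 - <<'E'
from h import *
k=.45
u=np.array([.891,-.454]);n=np.array([.454,.891])
P={}
for nm,q,z in [('lipL',(165,195),.028),('lipR',(268,238),.028),('FL',(172,180),.048),('FR',(283,232),.048),('BL',(247,28),.06),('BR',(360,80),.06)]:
    p=plane('top',310+q[0]*k,160+q[1]*k,z)[:2]*1e3;P[nm]=p;print(nm,p.round(1),'along',round(p@u,1),'lat',round(p@n,1))
t=np.array([359.8,-180.8]);print('tcp',t@u,t@n)
E
```

```text
lipL [ 523.1 -197.2] along 555.6 lat 61.7
lipR [ 478.3 -306.1] along 565.1 lat -55.6
FL [ 536.4 -202.5] along 569.8 lat 63.1
FR [ 482.7 -317.8] along 574.4 lat -64.0
BL [ 699.3 -282.2] along 751.2 lat 66.1
BR [ 643.6 -400.1] along 755.1 lat -64.3
tcp 402.665 2.2564000000000117
```

Request:
step_arm:
  steps:
    - [-0.3,-0.5,-6,0.0059,0.0116,0.004]
    - [0,0,-5,0.0059,0.0116,0.004]
    - [8.9,-4.5,0,0,0,0]
    - [8.9,-4.5,0,0,0,0]
    - [8.9,-4.5,0,0,0,0]
    - [8.9,-4.5,0,0,0,0]
    - [8.9,-4.5,-1,0,0,0]
    - [0,0,-1,0,0,0]
    - [0,0,-1,0,0,0]
    - [0,0,-1,0,0,0]
    - [0,0,-1,0,0,0]
    - [0,0,0,0,0,0]
    - [0,0,0,0,0,0]

```text
clock: 7.12
position: [0.4029, -0.2044, 0.0407]
ee_rot: [-0.716, -3.033, -0.009]
force: [-0.5, -1.0, -2.3]
width: 0.213
gripper_force: 60.0
```

Request:
step_arm:
  steps:
    - [0,0,-1,0,0,0]
    - [0,0,-1,0,0,0]
    - [0,0,0,0,0,0]
    - [0,0,0,0,0,0]

```text
clock: 7.45
position: [0.4035, -0.2046, 0.0389]
ee_rot: [-0.716, -3.033, -0.009]
force: [-1.0, -0.5, -0.0]
width: 0.212
gripper_force: 60.0
```

Request:
step_arm:
  steps:
    - [4.45,-2.25,-1,0,0,0]
    - [4.45,-2.25,0,0,0,0]
    - [4.45,-2.25,0,0,0,0]
    - [4.45,-2.25,0,0,0,0]
    - [4.45,-2.25,0,0,0,0]
    - [4.45,-2.25,0,0,0,0]
    - [4.45,-2.25,0,0,0,0]
    - [4.45,-2.25,0,0,0,0]
    - [4.45,-2.25,0,0,0,0]
    - [4.45,-2.25,0,0,0,0]
    - [4.45,-2.25,0,0,0,0]
    - [4.45,-2.25,0,0,0,0]

```text
clock: 8.45
position: [0.4571, -0.2317, 0.0377]
ee_rot: [-0.716, -3.033, -0.009]
force: [-0.7, 1.0, 3.3]
width: 0.213
gripper_force: 60.0
```

Request:
step_arm:
  steps:
    - [4.45,-2.25,0,0,0,0]
    - [4.45,-2.25,0,0,0,0]
    - [4.45,-2.25,0,0,0,0]
    - [4.45,-2.25,0,0,0,0]
    - [4.45,-2.25,0,0,0,0]
    - [4.45,-2.25,0,0,0,0]
    - [4.45,-2.25,0,0,0,0]
    - [4.45,-2.25,0,0,0,0]

```text
clock: 9.12
position: [0.4928, -0.2497, 0.0377]
ee_rot: [-0.716, -3.033, -0.01]
force: [-1.8, 0.3, 1.7]
width: 0.216
gripper_force: 60.0
```

Request:
step_arm:
  steps:
    - [4.45,-2.25,0,0,0,0]
    - [4.45,-2.25,0,0,0,0]
    - [4.45,-2.25,0,0,0,0]
    - [4.45,-2.25,0,0,0,0]
    - [0,0,0,0,0,0]

```text
clock: 9.53
position: [0.5115, -0.2591, 0.0378]
ee_rot: [-0.717, -3.034, -0.01]
force: [0.5, -1.1, 0.9]
width: 0.211
gripper_force: 60.0
```

```bash
python3 - <<'E'
from h import *
t=snap('top','pics/t2.png')[:,:,::-1];s=snap('side','pics/s2.png')[:,:,::-1]
a=t[150:290,350:530];b=s[140:280,250:430]
cv2.imwrite('pics/z2.png',np.hstack([cv2.resize(i,(400,311),interpolation=cv2.INTER_CUBIC) for i in(a,b)]))
E
```

```text
(no output)
```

View pics/z2.png

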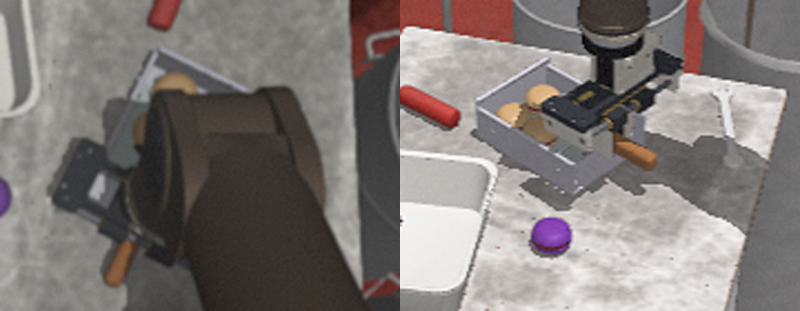

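The arm hides most of the tray. The visible biscuits at (175,85) and (155,130) are on or just ahead of the pan, with no jam. I'll go on to the back wall slowly.

Request:
step_arm:
  steps:
    - [2.7,-1.35,0,0,0,0]
    - [2.7,-1.35,0,0,0,0]
    - [2.7,-1.35,0,0,0,0]
    - [2.7,-1.35,0,0,0,0]
    - [0,0,0,0,0,0]

```text
clock: 10.05
position: [0.5216, -0.2643, 0.0378]
ee_rot: [-0.717, -3.033, -0.009]
force: [0.0, -0.0, 1.7]
width: 0.213
gripper_force: 60.0
```

Request:
step_arm:
  steps:
    - [1.8,-0.9,0,0,0,0]
    - [1.8,-0.9,0,0,0,0]
    - [0,0,0,0,0,0]

```text
clock: 10.3
position: [0.5249, -0.2659, 0.0377]
ee_rot: [-0.717, -3.033, -0.009]
force: [0.1, 0.9, 1.5]
width: 0.215
gripper_force: 60.0
```

Request:
step_arm:
  steps:
    - [1.8,-0.9,0,0,0,0]
    - [0,0,0,0,0,0]
    - [0,0,0,0,0,0]

```text
clock: 10.55
position: [0.5266, -0.2667, 0.0378]
ee_rot: [-0.716, -3.033, -0.009]
force: [-0.6, 0.4, 2.4]
width: 0.212
gripper_force: 60.0
```

Request:
step_arm:
  steps:
    - [0.9,-0.45,0,0,0,0]
    - [0.9,-0.45,0,0,0,0]
    - [0,0,0,0,0,0]

```text
clock: 10.8
position: [0.5282, -0.2675, 0.0377]
ee_rot: [-0.716, -3.033, -0.01]
force: [-1.8, 0.4, 2.8]
width: 0.213
gripper_force: 60.0
```

Request:
step_arm:
  steps:
    - [0.9,-0.45,0,0,0,0]
    - [0.9,-0.45,0,0,0,0]
    - [0,0,0,0,0,0]

```text
clock: 11.05
position: [0.5301, -0.2685, 0.0378]
ee_rot: [-0.716, -3.033, -0.01]
force: [-1.7, -0.1, 2.3]
width: 0.214
gripper_force: 60.0
```

Request:
step_arm:
  steps:
    - [0.9,-0.45,0,0,0,0]
    - [0.9,-0.45,0,0,0,0]
    - [0,0,0,0,0,0]

```text
clock: 11.3
position: [0.5315, -0.269, 0.0376]
ee_rot: [-0.716, -3.032, -0.01]
force: [-3.0, 1.7, 3.3]
width: 0.215
gripper_force: 60.0
```

Request:
step_arm:
  steps:
    - [0.9,-0.45,0,0,0,0]
    - [0.9,-0.45,0,0,0,0]
    - [0,0,0,0,0,0]

```text
clock: 11.55
position: [0.5316, -0.2687, 0.0371]
ee_rot: [-0.715, -3.029, -0.011]
force: [-8.2, 5.0, 5.1]
width: 0.215
gripper_force: 60.0
```

Request:
step_arm:
  steps:
    - [-1.3,0.7,0,0,0,0]
    - [-0.5,0.3,0.5,-0.017,-0.0334,0]
    - [-0.5,0.3,0.5,-0.017,-0.0334,0]
    - [-0.5,0.3,0.5,-0.017,-0.0334,0]
    - [-0.5,0.3,0.5,-0.017,-0.0334,0]
    - [-0.5,0.3,0.5,-0.017,-0.0334,0]
    - [-0.5,0.3,0.5,-0.017,-0.0334,0]
    - [-0.5,0.3,0.5,-0.017,-0.0334,0]
    - [-0.5,0.3,0.5,-0.017,-0.0334,0]
    - [-0.5,0.3,0.5,-0.017,-0.0334,0]
    - [-0.5,0.3,0.5,-0.017,-0.0334,0]
    - [0,0,0,0,0,0]
    - [0,0,0,0,0,0]

```text
clock: 12.63
position: [0.5264, -0.2661, 0.0422]
ee_rot: [0.642, 2.728, -0.118]
force: [-0.1, 0.6, -3.9]
width: 0.21
gripper_force: 60.0
```

```bash
python3 - <<'E'
from h import *
t=snap('top','pics/t3.png')[:,:,::-1];s=snap('side','pics/s3.png')[:,:,::-1]
a=t[150:290,350:530];b=s[140:260,260:414]
cv2.imwrite('pics/z3.png',np.hstack([cv2.resize(i,(400,311),interpolation=cv2.INTER_CUBIC) for i in(a,b)]))
E
```

```text
(no output)
```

View pics/z3.png

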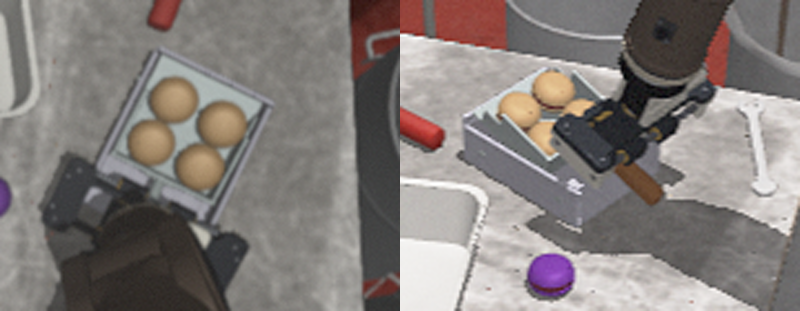

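All four biscuits sit in the tilted scoop, at about (175,100), (222,123), (150,143) and (200,167) in the left half. Now to lift.

Request:
step_arm:
  steps:
    - [-0.5,0.3,4,0,0,0]
    - [-0.5,0.3,8,0,0,0]
    - [0,0,12,0,0,0]
    - [0,0,16,0,0,0]
    - [0,0,20,0,0,0]
    - [0,0,20,0,0,0]
    - [0,0,20,0,0,0]
    - [0,0,20,0,0,0]
    - [0,0,16,0,0,0]
    - [0,0,12,0,0,0]
    - [0,0,8,0,0,0]
    - [0,0,0,0,0,0]

```text
clock: 13.73
position: [0.5271, -0.2665, 0.2008]
ee_rot: [0.644, 2.723, -0.117]
force: [0.6, 0.4, -3.2]
width: 0.213
gripper_force: 60.0
```

Request:
step_arm:
  steps:
    - [1,6,0,0,0,0]
    - [2,10,0,0,0,-0.01]
    - [3,16,0,0,0,-0.02]
    - [4,20,0,0,0,-0.024]
    - [4.5,22,0,0,0,-0.024]
    - [4.5,22,0,0,0,-0.024]
    - [4.5,22,0,0,0,-0.024]
    - [4.5,22,0,0,0,-0.024]
    - [4.5,22,0,0,0,-0.024]
    - [4.5,22,0,0,0,-0.024]
    - [4.5,22,0,0,0,-0.024]
    - [4.5,22,0,0,0,-0.024]
    - [4.5,22,0,0,0,-0.024]
    - [4.5,22,0,0,0,-0.024]
    - [4.5,20,0,0,0,-0.02]
    - [4.5,16,0,0,0,-0.01]
    - [4.5,12,0,0,0,0]
    - [3,8,0,0,0,0]
    - [1,3,0,0,0,0]
    - [0,0,0,0,0,0]

```text
clock: 15.4
position: [0.5987, 0.0654, 0.1982]
ee_rot: [1.079, 2.6, -0.194]
force: [-0.1, -0.2, -2.9]
width: 0.215
gripper_force: 60.0
```

```bash
python3 - <<'E'
from h import *
t=snap('top','pics/t4.png')[:,:,::-1];s=snap('side','pics/s4.png')[:,:,::-1]
a=t[100:290,210:454];b=s[130:320,180:424]
cv2.imwrite('pics/z4.png',np.hstack([cv2.resize(i,(400,311),interpolation=cv2.INTER_CUBIC) for i in(a,b)]))
o=observe();print(o['position'],o['ee_rot'],o['force'],o['joints'])
from scipy.spatial.transform import Rotation as R
m=R.from_rotvec(o['ee_rot']).as_matrix();print(-m[:,0],np.degrees(np.arctan2(-m[1,0],-m[0,0])))
E
```

```text
[0.59850045 0.06382098 0.19847826] [ 1.08147217  2.59819635 -0.19522346] [ 0.13497341 -0.21317849 -3.48976232] [ 0.04600453  0.40339151 -0.58444958  1.82634988  0.68108173  0.98633228
 -0.09797898]
[ 0.66262308 -0.66635988  0.34189934] -45.16110243691188
```

View pics/z4.png

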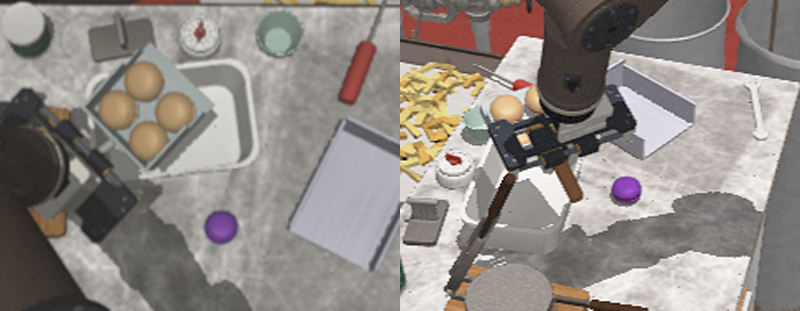

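The scoop with four biscuits is over the tub (tub rim at about (90–258, 60–175) in the left half). Pouring now.

Request:
step_arm:
  steps:
    - [-1.6,1.6,-2,0.0411,0.0411,0]
    - [-1.6,1.6,-2,0.0411,0.0411,0]
    - [-1.6,1.6,-2,0.0411,0.0411,0]
    - [-1.6,1.6,-2,0.0411,0.0411,0]
    - [-1.6,1.6,-2,0.0411,0.0411,0]
    - [-1.6,1.6,-2,0.0411,0.0411,0]
    - [2,-2,-4,0.044,0.044,0]
    - [2.8,-2.8,-4,0.044,0.044,0]
    - [2.8,-2.8,-4,0.044,0.044,0]
    - [2.8,-2.8,-2,0.044,0.044,0]
    - [2.8,-2.8,0,0.044,0.044,0]
    - [2.8,-2.8,0,0.044,0.044,0]
    - [2.8,-2.8,0,0.044,0.044,0]

```text
clock: 16.58
position: [0.6083, 0.0533, 0.1726]
ee_rot: [-1.048, -2.518, -0.227]
force: [0.4, -0.0, -3.6]
width: 0.212
gripper_force: 60.0
```

Request:
step_arm:
  steps:
    - [5.7,-5.7,3,0.0463,0.0463,0]
    - [5.7,-5.7,3,0.0463,0.0463,0]
    - [5.7,-5.7,3,0.0463,0.0463,0]
    - [5.7,-5.7,3,0.0463,0.0463,0]
    - [5.7,-5.7,3,0.0463,0.0463,0]
    - [5.7,-5.7,3,0.0463,0.0463,0]
    - [5.7,-5.7,3,0.0463,0.0463,0]
    - [5.7,-5.7,3,0.0463,0.0463,0]
    - [0,0,0,0,0,0]
    - [0,0,0,0,0,0]
    - [0,0,0,0,0,0]
    - [0,0,0,0,0,0]

```text
clock: 17.58
position: [0.6534, 0.0106, 0.1979]
ee_rot: [-0.848, -2.051, -0.437]
force: [0.2, -0.1, -2.7]
width: 0.213
gripper_force: 60.0
```

```bash
python3 - <<'E'
from h import *
t=snap('top','pics/t5.png')[:,:,::-1];s=snap('side','pics/s5.png')[:,:,::-1]
a=t[100:290,210:454];b=s[130:320,180:424]
cv2.imwrite('pics/z5.png',np.hstack([cv2.resize(i,(400,311),interpolation=cv2.INTER_CUBIC) for i in(a,b)]))
o=observe();print(o['position'],o['force'],o['joints'])
from scipy.spatial.transform import Rotation as R
m=R.from_rotvec(o['ee_rot']).as_matrix();print(-m[:,0],np.degrees(np.arctan2(-m[1,0],-m[0,0])))
E
```

```text
[0.65338831 0.01069945 0.19813258] [-0.35334986 -0.75456784 -2.27820804] [ 0.4096996   1.14556431 -0.75210386  0.79666212 -0.07954373  1.97828275
  0.58370892]
[ 0.40684512 -0.40771766 -0.81746153] -45.06137330849363
```

View pics/z5.png

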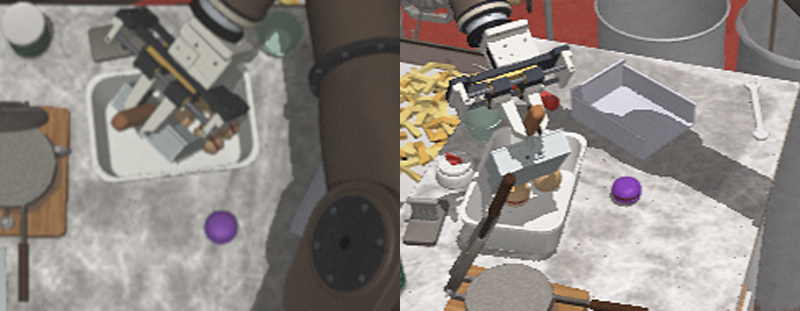

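The pan is empty, and biscuits are visible in the tub at about (225,135) in the left half and (520,190)/(548,180) in the right half. Lifting out, levelling and checking.

Request:
step_arm:
  steps:
    - [0,0,5,0,0,0]
    - [-1,1,10,0,0,0]
    - [-2,2,14,0,0,0]
    - [-2,2,14,0,0,0]
    - [-2,2,14,0,0,0]
    - [-2,2,14,0,0,0]
    - [-2,2,14,0,0,0]
    - [-4,4,5,-0.06,-0.06,0]
    - [-6,6,0,-0.06,-0.06,0]
    - [-10,4,0,-0.06,-0.06,0]
    - [-12,2,0,-0.06,-0.06,0]
    - [-15,0,0,-0.06,-0.06,0]
    - [-15,0,0,-0.06,-0.06,0]
    - [-15,0,0,-0.06,-0.06,0]
    - [-15,0,0,-0.06,-0.06,0]
    - [-15,0,0,-0.06,-0.06,0]
    - [-15,0,0,-0.06,-0.06,0]
    - [-15,0,0,-0.06,-0.06,0]
    - [-15,0,0,0,0,0]
    - [0,0,0,0,0,0]

```text
clock: 19.35
position: [0.4781, 0.0445, 0.2834]
ee_rot: [-1.194, -2.892, -0.018]
force: [0.7, 1.3, -3.0]
width: 0.212
gripper_force: 60.0
```

```bash
python3 - <<'E'
from h import *
t=snap('top','pics/t6.png')[:,:,::-1];s=snap('side','pics/s6.png')[:,:,::-1]
a=t[100:290,210:454];b=s[130:320,180:424]
cv2.imwrite('pics/z6.png',np.hstack([cv2.resize(i,(400,311),interpolation=cv2.INTER_CUBIC) for i in(a,b)]))
o=observe();print(o['position'],o['force'],o['joints'])
from scipy.spatial.transform import Rotation as R
q=R.from_rotvec(o['ee_rot']);m=q.as_matrix();print(-m[:,0],-m[:,2],np.degrees(np.arctan2(-m[1,0],-m[0,0])))
y=np.radians(86)
tgt=R.from_euler('z',y)*R.from_euler('x',np.pi); print('to target',(tgt*q.inv()).as_rotvec(), np.array([.4371,.0693,.0317])-o['position'])
E
```

```text
[0.4815985  0.04259806 0.28294469] [ 0.70547432 -0.51414129 -2.18685781] [ 0.53990275  0.27904021 -0.89259266  1.76350105  0.21084654  1.20881349
  0.37452749]
[ 0.70587127 -0.70811844 -0.01772072] [ 0.00729063 -0.01775298  0.99981582] -45.091056347042986
to target [-1.97744996e-02  7.34104108e-04 -8.53529940e-01] [-0.0444985   0.02670194 -0.25124469]
```

View pics/z6.png

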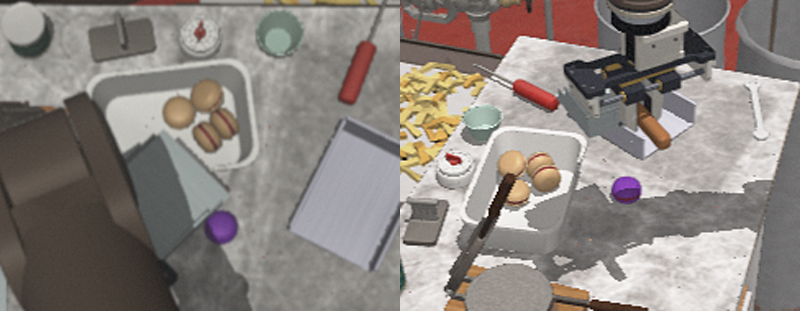

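All four biscuits are in the tub, at about (180,112), (207,95), (224,122) and (207,138) in the left half. I'll lay the scoop back on its original free spot.

Request:
step_arm:
  steps:
    - [-3.7,2.2,-10,-0.0016,0,-0.0711]
    - [-3.7,2.2,-18,-0.0016,0,-0.0711]
    - [-3.7,2.2,-18,-0.0016,0,-0.0711]
    - [-3.7,2.2,-18,-0.0016,0,-0.0711]
    - [-3.7,2.2,-18,-0.0016,0,-0.0711]
    - [-3.7,2.2,-18,-0.0016,0,-0.0711]
    - [-3.7,2.2,-18,-0.0016,0,-0.0711]
    - [-3.7,2.2,-18,-0.0016,0,-0.0711]
    - [-3.7,2.2,-18,-0.0016,0,-0.0711]
    - [-3.7,2.2,-18,-0.0016,0,-0.0711]
    - [-3.7,2.2,-18,-0.0016,0,-0.0711]
    - [-3.7,2.2,-18,-0.0016,0,-0.0711]
    - [0,0,-10,0,0,0]
    - [0,0,0,0,0,0]
    - [0,0,0,0,0,0]

```text
clock: 20.7
position: [0.4387, 0.0688, 0.0638]
ee_rot: [-2.294, -2.144, -0.004]
force: [0.9, 0.3, -2.2]
width: 0.214
gripper_force: 60.0
```

Request:
step_arm:
  steps:
    - [0,0,-3,0,0,0]
    - [0,0,-2,0,0,0]
    - [0,0,0,0,0,0]
    - [0,0,0,0,0,0]

```text
clock: 21.03
position: [0.4385, 0.0684, 0.0592]
ee_rot: [-2.297, -2.142, -0.005]
force: [-0.6, 0.5, -2.8]
width: 0.215
gripper_force: 60.0
```

Request:
step_arm:
  steps:
    - [0,0,-5,0,0,0]
    - [0,0,-5,0,0,0]
    - [0,0,-4,0,0,0]
    - [0,0,-3,0,0,0]
    - [0,0,-3,0,0,0]
    - [0,0,-2,0,0,0]
    - [0,0,-2,0,0,0]
    - [0,0,-1,0,0,0]
    - [0,0,0,0,0,0]
    - [0,0,0,0,0,0]

```text
clock: 21.87
position: [0.4381, 0.0686, 0.0339]
ee_rot: [-2.297, -2.142, -0.004]
force: [0.1, 0.6, -2.0]
width: 0.213
gripper_force: 60.0
```

Request:
step_arm:
  steps:
    - [0,0,-1,0,0,0]
    - [0,0,-1,0,0,0]
    - [0,0,-0.5,0,0,0]
    - [0,0,0,0,0,0]
    - [0,0,0,0,0,0]

```text
clock: 22.28
position: [0.4382, 0.0686, 0.0315]
ee_rot: [-2.297, -2.142, -0.004]
force: [-0.3, -0.9, -1.5]
width: 0.216
gripper_force: 60.0
```

Settled on the table within about 1 mm; releasing.

Request:
step_arm:
  steps:
    - [0,0,-0.5,0,0,0]
    - [0,0,0,0,0,0]
    - [0,0,0,0,0,0]
    - [0,0,0,0,0,0]
    - [0,0,0,0,0,0]
    - [0,0,0,0,0,0]
    - [0,0,0,0,0,0]
    - [0,0,0,0,0,0]
    - [0,0,0,0,0,0]
    - [0,0,0,0,0,0]
    - [0,0,0,0,0,0]
    - [0,0,0,0,0,0]
  gripper: 1

```text
clock: 23.28
position: [0.4381, 0.0686, 0.0309]
ee_rot: [-2.297, -2.142, -0.004]
force: [-0.5, -0.7, 0.2]
width: 0.989
gripper_force: 0.0
```

Request:
step_arm:
  steps:
    - [0,0,10,0,0,0]
    - [0,0,15,0,0,0]
    - [0,0,20,0,0,0]
    - [0,0,25,0,0,0]
    - [0,0,30,0,0,0]
    - [0,0,30,0,0,0]
    - [0,0,30,0,0,0]
    - [-5,-20,10,0,0,0]
    - [-5,-30,0,0,0,0]
    - [-5,-30,0,0,0,0]
    - [-5,-30,0,0,0,0]
    - [-5,-30,0,0,0,0]
    - [-5,-30,0,0,0,0]
    - [-5,-30,0,0,0,0]
    - [-5,-30,0,0,0,0]
    - [-5,-30,0,0,0,0]
    - [-5,-30,0,0,0,0]
    - [-5,-30,0,0,0,0]
    - [0,0,0,0,0,0]
    - [0,0,0,0,0,0]

```text
clock: 24.95
position: [0.3825, -0.2526, 0.2013]
ee_rot: [-2.3, -2.138, -0.004]
force: [0.3, 0.8, -0.3]
width: 1.001
gripper_force: 0.0
```

```bash
python3 - <<'E'
from h import *
t=snap('top','pics/t7.png')[:,:,::-1];s=snap('side','pics/s7.png')[:,:,::-1]
a=t[100:345,180:495];b=s[130:375,180:495]
cv2.imwrite('pics/z7.png',np.hstack([cv2.resize(i,(400,311),interpolation=cv2.INTER_CUBIC) for i in(a,b)]))
E
```

```text
(no output)
```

View pics/z7.png

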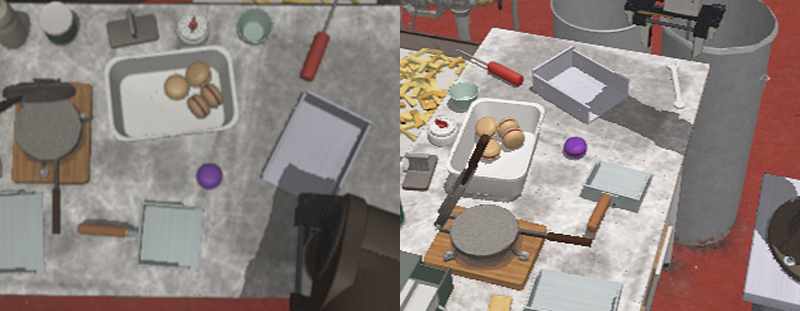

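The tub holds the four biscuits at about (190,85) in the left half. The scoop lies flat at (170,233), the tray is empty and the arm is clear.

```bash
python3 -c "
from cell import job; print(job.sign_off())"
```

```text
the job is handed in; nothing more can be done
None
```

Job handed in at about 25 s on the robot's clock: all four biscuits are in the tub, the fitting scoop lies flat and right way up on the table, and the wide scoop and the purple look-alike were left alone.

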